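Turn the pan's warmer up one click

ROBOT

A 7-joint arm with a two-finger parallel gripper is mounted at the origin on the work surface. World frame = base frame: x ahead of the robot, y to its left, z up, the work surface at z = 0. Lengths are in m, angles in rad, forces in N, time in s.
With the tool pointing down it reaches from about 0.425 to 0.8 m from the base axis. Payload 8.3 kg.
Tool frame: the origin (TCP) lies between the finger pads; the fingertips stand 25 mm ahead of it and the grasp point (between the pads) lies 6 mm ahead of it; z points along the fingers, y is the line along which they close (so a half turn about z gives the same grasp; the last joint's range is limited). The gripper opens to 85 mm and grips with 20 to 120 N. Pads are 22 mm wide; open, the fingers measure 114 mm over their backs; the gripper's body (76 mm by 85 mm) begins 54 mm behind the grasp point. The pads swing forward as they close: fully open they stand 13 mm farther back than shut.
Start: joints at [1.088, 0.383, 0.016, 1.37, -0.006, 1.388, -0.046], TCP at [0.255, -0.571, 0.256] pointing down, gripper open.
Joint ranges: [-2.95, 2.95], [-0.25, 2.06], [-1.52, 1.56], [0.18, 2.33], [-1.44, 4.58], [0.02, 2.06], [-3.01, 3.01]. Speed limits (rad/s): [2.39, 2.39, 3.01, 3.01, 3.14, 3.14, 3.14].

INTERFACE

Orientations are given as a 3x3 rotation matrix whose columns are the frame's x, y, z axes.
In Python, from workcell import manip gives the robot as it stands.
- The arm moves only by the tool play_rows, never from a script. Its argument "moves" is one flat list of numbers, 6 for each row, row after row: the shift along the tool's x, y, z each as a share of 0.03 m, from -1 to 1, then the turn, a rotation vector about the tool's x, y, z each as a share of 4 degrees, from -1 to 1. In form: [tx, ty, tz, rx, ry, rz, tx, ty, tz, rx, ry, rz, ...]. A call has 1 to 12 rows; each row shifts and turns the commanded pose from where the row before left it, along the tool's axes as they then stand; what a row does not reach is not made up. A row lasts 1/8 s, in which the tool goes at most 62.5 mm and 10.7 degrees, less where a joint would pass 70% of its speed; a pose out of reach is approached as far as the arm can. A call with a number of a shift or a turn outside -1 to 1 is refused whole. A call with a gripper value outside its range is refused whole. "fingers" is the opening, from -1 (shut) to 1 (fully open), set as the call begins (left out, the last holds). The fingers move at their own pace and stop on an object; "newtons" is the grip in N (left out, the last holds). Time passes only in rows, so rows that do not move let the fingers close. It gives the time, the measured TCP pose, the force, the opening and the grip force at its end, in the units of the state.
- manip.sense(): the state, without advancing time (a new reading comes with each control period).
- manip.capture(name): name is "scene" or "top" or "wrist"; returns a dict with "pixels" (420x560x3 uint8, red, green, blue), "fx", "fy", "cx", "cy" (pixels), "rvec" (rotation vector, rad) and "tvec" (3), from world to camera coordinates, as OpenCV has them. Camera axes: x right, y down, z forward; pixel columns grow to the right and rows downward; lengths in m; the calibration is good to about 2 mm. A picture is of the moment at which its call begins. There is no depth.
- manip.hand_in(): hands the job in; it is judged then, once.
Trained networks look in the newest picture that a camera, given by its name, has taken for a name from the list of things; names that differ only in an ending like _2 or _b are one class to them, and where a whole thing is asked for, a point or a joint stands for the part that bears it (a point fixed in the world has none). Each returns a list of dicts, best first, with "conf" (0 to 1); they miss things now and then, are a little off and sometimes report something else, mostly with a low value. They report only what shows in the picture. A call takes as long as a camera call. They do not tell look-alikes from the thing itself.
- manip.masks_of(camera, label): "mask" (420x560 bool, what is visible of it) and "bbox" ([left, top, right, bottom] in pixels, round what is visible of it).
The state is a dict: "t": time; "joint_positions": joint angles; "joint_vel": joint speeds; "tau": joint torques, N m; "tcp_pos": TCP position; "tool_rot": TCP orientation; "force": force on the tool from outside, world axes, zero at the start; "moment": the same for the moment, N m; "grip_width": opening from 0.0 (shut) to 1.0 (fully open); "grip_force": force on a finger pad.
Only numpy, scipy, OpenCV 4.12 (cv2) and the standard library are available. Lean on these libraries where they do the work, as an engineer would, in place of code of your own. Each camera call takes 0.05 s, during which the arm holds its last target. There are 200 camera calls.

TASK

Two table-top warmers stand on the serving counter. On the one that carries the lidded pan, turn the black knurled dial up (clockwise seen from above) by exactly one click from where it stands, so that it snaps into the next setting, then take the hand away. Use only the fingertips against the dial's edge or top, never with a finger on each side of it, and leave the other dial, the pan, the tub, the sauce bottle and the spatula alone.

Things in the scene. Friction and masses are not known exactly. Their poses are not given: they have to be found in the camera images.
- warmer_a: One warmer: fixed metal casing, 360 mm (own x) by 250 mm (own y). Origin: centre of its underside on the counter, z up. Its own -x end, towards the robot, is the control ledge (70 mm above the counter, own x -180 to -50 mm, bare but for the dial, whose vertical axis is at own (-115, 0) mm); the rest is a dark warming plate, top 82 mm above the counter, centred at own (64, 0) mm.
- warmer_b: The other warmer, same make and size. Which warmer stands left or right, and which carries the pan, varies; the one without the pan carries the spatula.
- dial_a_top (a point): Centre of the top face of warmer_a's dial, on its vertical axis, 106 mm above the counter and 36 mm above the ledge. The dial is a black knurled drum, 74 mm across, 34 mm tall, upright on the ledge (2 mm gap below), with a grippy straight side wall and a white line on its flat top.
- dial_a_mark (a point): Outer end of the white line on top of warmer_a's dial, 34 mm from its axis: it points at the dot of the present setting. The dots are on the ledge 50 mm from the axis: white (off) at +60 deg (anticlockwise) from the warmer's own +x, green (low) at +20, yellow (medium) at -20, red (high) at -60 deg.
- dial_a (a joint): Angle of warmer_a's dial (rad), growing clockwise from above. Sprung detents every 40 deg: 0 (off), 0.698 (low), 1.396 (medium), 2.094 (high); stops 0.1 beyond the outer two. It starts resting in a detent, off or low. About 0.06 N m (1.6 N at the rim) turns it out of a detent; past half-way (0.35 rad) it snaps on into the next.
- dial_b_top (a point): The same point on warmer_b's dial, which is identical.
- dial_b_mark (a point): The same point on warmer_b's dial: outer end of its white line.
- dial_b (a joint): Angle of warmer_b's dial (rad); same sense, detents and stiffness. It too starts resting in a detent, off or low.
- pan: Loose steel pan with a domed lid, 184 mm across, 73 mm tall over its black lid knob, standing on the warming plate of the warmer to be turned up, its centre 160 to 210 mm from that dial's axis. Origin: centre of its underside, z up.
- tub: Loose clear tub with a white lid, 128 x 128 x 80 mm, on the counter to the left. Origin: centre of its underside.
- sauce: Loose yellow sauce bottle with white cap, 56 mm across, 150 mm tall, on the counter to the right. Origin: centre of its underside.
- turner: Loose spatula with a red handle, 200 mm long, about 20 mm high, lying on the plate of the warmer that has no pan. Origin: underside, half-way along; own x along its length.
There are look-alikes about, which are no part of the job. Leave any orange, red or yellow look-alike of the pan alone.

How it is judged:
By the outcome, as a careful person would: the job done as asked, in the order asked, and still so for the second after the job is handed in, with the robot touching nothing.
It also fails if it takes over 38 s, if anything falls off the work surface, if the arm or the gripper's body presses on something with over 40 N, if the wrist force passes 120 N, or if a joint passes its speed limit or range.

## Working session

There is one attempt and no reset: what is moved stays moved. The work goes in short steps, Python scripts to look and compute and a tool call to move; the robot and the scene stay as the last step left them, time stands still between calls to the robot, and variables do not carry over. Pictures are saved under pics/ and viewed, at most 10 in all, crops included, and the job is handed in when it is done.

Besides the shell and the picture viewer there is one more tool, called after "Call:" as name(argument=value, ...) on one line, values as JSON. play_rows: Moves the arm, as the interface text tells. Shift numbers are shares of 0.03 m and turn numbers shares of 4 degrees, none past 1 either way. Its arguments: {"type":"object","properties":{"moves":{"type":"array","items":{"type":"number","minimum":-1,"maximum":1}},"fingers":{"type":"number"},"newtons":{"type":"number"}},"required":["moves"]}

```bash
mkdir -p pics; cat > h.py <<'E'
import numpy as np, cv2
from workcell import manip
def cap(cam,name=None):
    c=manip.capture(cam)
    if name: cv2.imwrite('pics/'+name,c['pixels'][:,:,::-1])
    return c
def K(c): return np.array([[c['fx'],0,c['cx']],[0,c['fy'],c['cy']],[0,0,1.]])
def proj(c,P): return cv2.projectPoints(np.array(P,float).reshape(-1,1,3),np.array(c['rvec']),np.array(c['tvec']),K(c),None)[0].reshape(-1,2)
def ray(c,uv,z):
    R=cv2.Rodrigues(np.array(c['rvec'],float))[0]; t=np.array(c['tvec'],float).ravel()
    o=-R.T@t; d=R.T@np.linalg.inv(K(c))@np.array([uv[0],uv[1],1.])
    return o+d*(z-o[2])/d[2]
E
python3 - <<'E'
from h import *
s=manip.sense();print(s['t'],s['tcp_pos'],s['tool_rot'])
for cam in('top','scene'):
    c=cap(cam,cam+'0.png')
    for l in('dial_a','dial_a_top','dial_a_mark','pan','warmer_a','turner','tub','sauce'):
        for m in manip.masks_of(cam,l)[:4]:
            ys,xs=np.nonzero(m['mask']);uv=(xs.mean(),ys.mean())
            z={'d':.106,'p':.1,'w':.075,'t':.08,'s':.15}[l[0]]
            print(cam,l,round(m['conf'],2),m['bbox'],len(xs),np.round(uv,1),np.round(ray(c,uv,z),3))
E
```

```text
0.0 [ 0.25458945 -0.57030355  0.25529965] [[ 9.13145723e-01  4.07632491e-01 -8.00352608e-04]
 [ 4.07633276e-01 -9.13144082e-01  1.73157006e-03]
 [-2.49930305e-05 -1.90742615e-03 -9.99998181e-01]]
top dial_a 0.82 [340.9, 210.2, 370.0, 237.9] 540 [355.9 223.1] [ 0.449 -0.226  0.106]
top dial_a 0.58 [208.5, 176.4, 236.6, 197.1] 525 [221.1 186.9] [0.562 0.177 0.106]
top dial_a 0.44 [446.2, 202.5, 475.6, 224.2] 447 [460.7 211.7] [ 0.48  -0.537  0.106]
top dial_a 0.28 [86.2, 187.4, 144.4, 241.0] 2061 [114.  214.8] [0.481 0.501 0.106]
top dial_a_top 0.58 [208.8, 174.9, 235.7, 198.2] 502 [221.6 187.5] [0.56  0.176 0.106]
top dial_a_mark 0.84 [207.3, 173.2, 233.0, 199.8] 531 [221.6 186.7] [0.563 0.176 0.106]
top pan 0.85 [406.2, 114.1, 464.0, 175.4] 2675 [434.  142.7] [ 0.69  -0.466  0.1  ]
top pan 0.63 [373.8, 269.2, 439.0, 328.5] 2819 [404.8 297.3] [ 0.229 -0.367  0.1  ]
top pan 0.59 [219.5, 238.6, 274.4, 294.1] 2670 [247.1 264.2] [0.329 0.1   0.1  ]
top pan 0.57 [327.5, 134.6, 388.6, 196.8] 3016 [355.6 166.3] [ 0.621 -0.229  0.1  ]
top warmer_a 0.98 [164.5, 89.8, 268.9, 221.6] 8502 [215.2 
[... 883 characters left out ...]
  0.1  ]
scene pan 0.94 [197.7, 146.7, 250.9, 172.4] 1201 [224.3 159.9] [ 0.329 -0.308  0.1  ]
scene pan 0.71 [310.1, 181.6, 374.2, 227.0] 2064 [342.6 206.3] [0.428 0.134 0.1  ]
scene pan 0.63 [212.5, 174.2, 241.4, 197.0] 436 [225.5 184.1] [ 0.458 -0.221  0.1  ]
scene warmer_a 0.88 [264.5, 226.2, 394.4, 377.7] 14616 [334.6 303.3] [0.742 0.225 0.075]
scene warmer_a 0.58 [127.2, 173.0, 273.9, 278.7] 6570 [202.1 228.1] [ 0.64  -0.181  0.075]
scene turner 0.95 [321.0, 264.5, 355.4, 338.7] 1336 [337.4 292.8] [0.716 0.222 0.08 ]
scene tub 0.63 [211.8, 176.4, 235.2, 196.3] 402 [225.7 183.8] [ 0.429 -0.241  0.08 ]
scene sauce 0.57 [128.8, 149.9, 144.2, 193.6] 679 [134.9 174.9] [ 0.589 -0.436  0.15 ]
```

```bash
python3 - <<'E'
import cv2,numpy as np
t=cv2.imread('pics/top0.png');
a=cv2.resize(t,(784,588),interpolation=cv2.INTER_CUBIC);cv2.imwrite('pics/a.png',a)
b=cv2.resize(t[120:260,300:490],None,fx=4,fy=4,interpolation=cv2.INTER_CUBIC);cv2.imwrite('pics/b.png',b)
E
```

```text
(no output)
```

View pics/a.png

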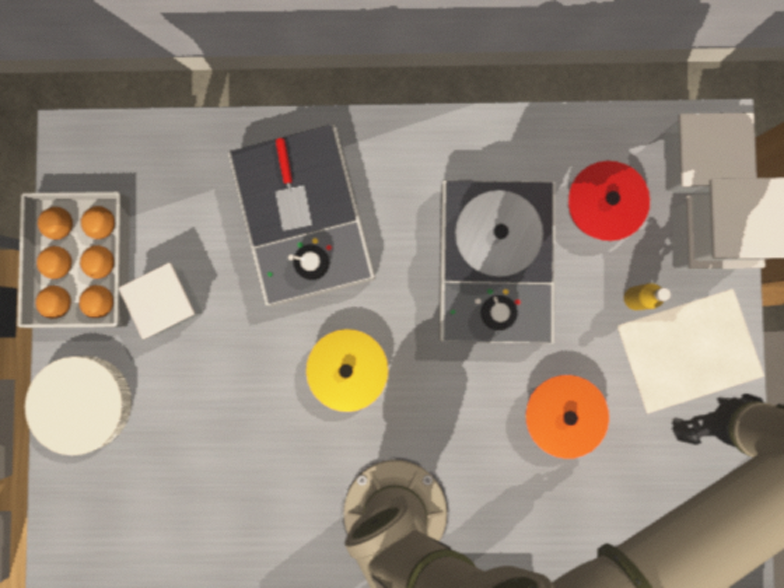

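View pics/b.png

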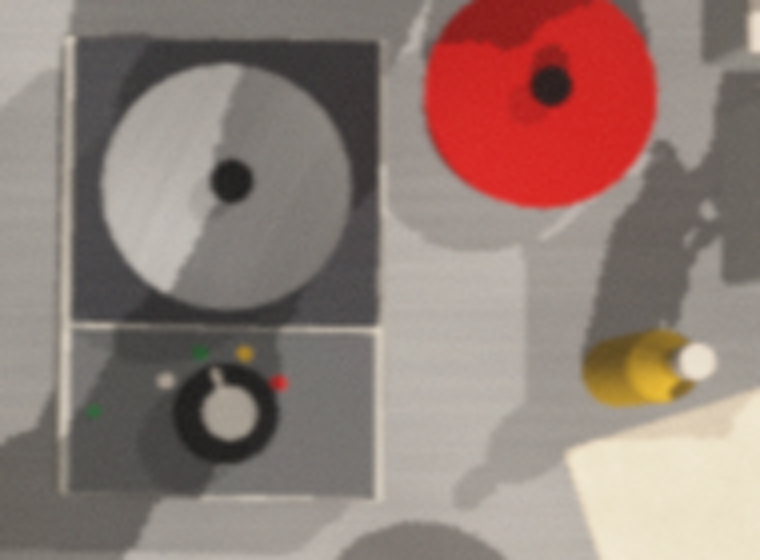

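View pics/scene0.png

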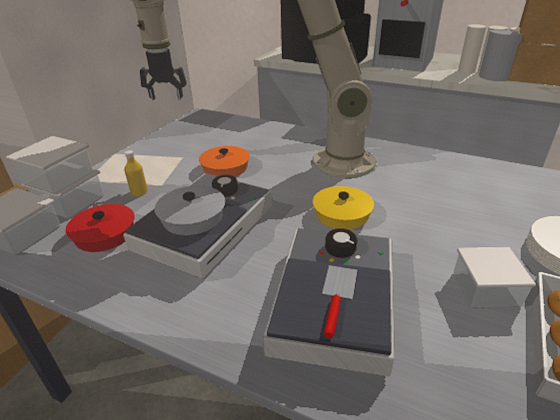

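The scene shows the plain steel pan on the right-hand warmer. Its dial is at about (0.449, -0.227), top picture px (356, 223). The white line points at green (low), so the target is yellow. The pan is 172 mm from the dial axis, which fits the 160 to 210 mm given.

My plan is to press one shut fingertip on the robot side of the dial's top and sweep it clockwise about the axis.

Call:
play_rows(moves=[0.98,-0.78,0,0,0,0,0.98,-0.78,0,0,0,0,0.98,-0.78,0,0,0,0,0.98,-0.78,0,0,0,0,0.98,-0.78,0,0,0,0,0.98,-0.78,0,0,0,0,0.98,-0.78,0,0,0,0,0.98,-0.78,0,0,0,0,0.98,-0.78,0,0,0,0,0.98,-0.78,0,0,0,0,0,0,0,0,0,0,0,0,0,0,0,0], fingers=-1, newtons=30)

```text
t: 2.4
tcp_pos: [0.4275, -0.2378, 0.2564]
tool_rot: [[0.913, 0.407, -0.0], [0.407, -0.913, -0.0], [-0.0, 0.0, -1.0]]
force: [-0.1, -0.3, 0.5]
grip_width: -0.0
grip_force: 0.0
```

```bash
python3 - <<'E'
from h import *
s=manip.sense();print(s['t'],s['tcp_pos'],s['tool_rot'],s['force'],s['grip_width'])
for cam in('wrist','top','scene'):
    c=cap(cam,cam+'1.png')
    print(cam,proj(c,[[.449,-.227,.106],[.428,-.236,.106]]))
    for l in('dial_a',):
        for m in manip.masks_of(cam,l)[:3]:
            b=m['bbox'];uv=((b[0]+b[2])/2,(b[1]+b[3])/2)
            print(cam,l,round(m['conf'],2),b,np.round(ray(c,uv,.1),3))
E
```

```text
2.4 [ 0.42754562 -0.23779859  0.25638447] [[ 9.13298599e-01  4.07290636e-01 -8.79649177e-05]
 [ 4.07290565e-01 -9.13298533e-01 -4.30780810e-04]
 [-2.55791220e-04  3.57604229e-04 -9.99999903e-01]] [-0.12482107 -0.33858454  0.45625289] -0.0003735910299006744
wrist [[272.5248395  165.43010041]
 [272.12396886 195.28416887]]
wrist dial_a 0.56 [226.7, 112.6, 328.1, 211.3] [ 0.452 -0.23   0.1  ]
top [[356.34048524 223.21379059]
 [359.50102252 230.23587021]]
top dial_a 0.69 [208.0, 173.4, 235.2, 198.3] [0.566 0.177 0.1  ]
scene [[225.26115817 180.49572052]
 [226.48401905 176.64669719]]
scene dial_a 0.91 [213.4, 174.1, 236.6, 198.3] [ 0.469 -0.216  0.1  ]
scene dial_a 0.68 [326.1, 226.7, 359.7, 254.8] [0.568 0.182 0.1  ]
```

View pics/wrist1.png

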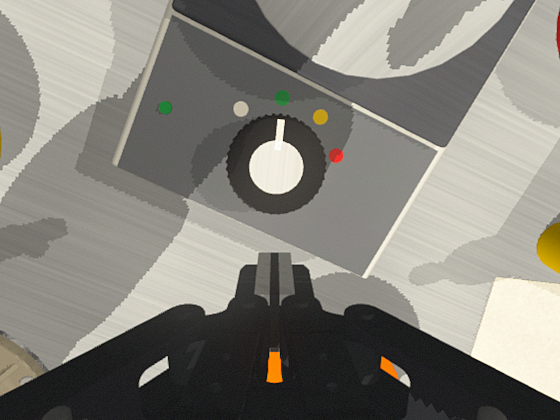

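The wrist picture shows the dial centred at px (276, 165), with its white line up at the green dot. That puts the axis at about (0.4505, -0.230). I'll correct by 2 mm and go down.

Call:
play_rows(moves=[0.04,0.07,0.8,0,0,0,0,0,0.8,0,0,0,0,0,0.8,0,0,0,0,0,0.8,0,0,0,0,0,0.5,0,0,0,0,0,0.2,0,0,0,0,0,0,0,0,0,0,0,0,0,0,0])

```text
t: 3.7
tcp_pos: [0.4303, -0.2388, 0.1402]
tool_rot: [[0.913, 0.408, 0.001], [0.408, -0.913, -0.001], [0.001, 0.001, -1.0]]
force: [-0.1, 0.7, -0.7]
grip_width: 0.001
grip_force: 0.0
```

Call:
play_rows(moves=[0,0,0.1,0,0,0,0,0,0,0,0,0,0,0,0,0,0,0])

```text
t: 4.08
tcp_pos: [0.4299, -0.2386, 0.1364]
tool_rot: [[0.913, 0.408, 0.0], [0.408, -0.913, 0.0], [0.0, 0.0, -1.0]]
force: [0.3, -0.7, 0.4]
grip_width: 0.002
grip_force: 0.0
```

Call:
play_rows(moves=[0,0,0.1,0,0,0,0,0,0,0,0,0])

```text
t: 4.32
tcp_pos: [0.4296, -0.2385, 0.133]
tool_rot: [[0.913, 0.408, -0.0], [0.408, -0.913, 0.0], [-0.0, -0.0, -1.0]]
force: [0.0, 0.0, 0.2]
grip_width: -0.001
grip_force: 0.0
```

Call:
play_rows(moves=[0,0,0.07,0,0,0,0,0,0,0,0,0])

```text
t: 4.58
tcp_pos: [0.4298, -0.2386, 0.1312]
tool_rot: [[0.913, 0.408, 0.0], [0.408, -0.913, 0.0], [0.0, -0.0, -1.0]]
force: [-0.4, 0.6, 0.1]
grip_width: -0.001
grip_force: 0.0
```

Call:
play_rows(moves=[0,0,0.05,0,0,0,0,0,0,0,0,0])

```text
t: 4.82
tcp_pos: [0.4303, -0.2391, 0.131]
tool_rot: [[0.913, 0.407, 0.001], [0.407, -0.913, -0.001], [0.001, 0.002, -1.0]]
force: [-3.0, 1.3, 10.3]
grip_width: 0.003
grip_force: 5.5
```

Call:
play_rows(moves=[0,0,0.05,0,0,0,0,0,0,0,0,0])

```text
t: 5.08
tcp_pos: [0.4308, -0.2397, 0.1309]
tool_rot: [[0.913, 0.407, 0.003], [0.407, -0.913, -0.003], [0.002, 0.003, -1.0]]
force: [-6.2, 1.0, 21.1]
grip_width: -0.001
grip_force: 10.8
```

Contact is at 21 N. I'll start the sweep with 5 rows of 4 degrees.

Call:
play_rows(moves=[0,-0.055,0,0,0,1,0,-0.055,0,0,0,1,0,-0.055,0,0,0,1,0,-0.055,0,0,0,1,0,-0.055,0,0,0,1,0,0,0,0,0,0])

```text
t: 5.82
tcp_pos: [0.4285, -0.2326, 0.1309]
tool_rot: [[0.998, 0.068, 0.003], [0.068, -0.998, -0.004], [0.003, 0.004, -1.0]]
force: [-5.3, -3.0, 19.3]
grip_width: 0.003
grip_force: 9.8
```

```bash
python3 - <<'E'
from h import *
c=cap('wrist');cv2.imwrite('pics/w2.png',c['pixels'][:,:,::-1])
E
```

```text
(no output)
```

View pics/w2.png

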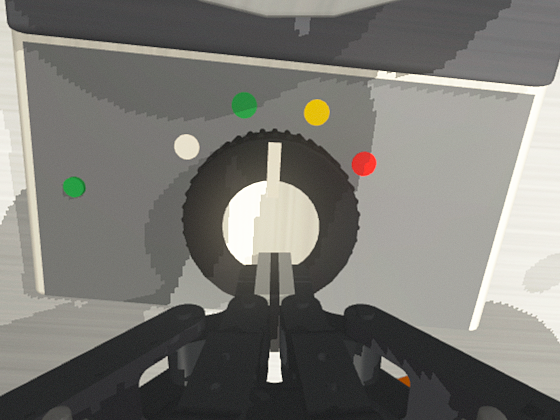

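The wrist picture shows the line (275, 143) now half-way between green (244, 105) and yellow (317, 112), so the dial follows the finger without slipping. I'll sweep the rest of the click and lift off.

Call:
play_rows(moves=[0,-0.055,0,0,0,1,0,-0.055,0,0,0,1,0,-0.055,0,0,0,1,0,-0.055,0,0,0,1,0,-0.03,0,0,0,0.5,0,0,0,0,0,0])

```text
t: 6.62
tcp_pos: [0.4293, -0.2249, 0.1309]
tool_rot: [[0.97, -0.242, 0.004], [-0.242, -0.97, -0.003], [0.005, 0.002, -1.0]]
force: [-3.5, -1.9, 19.4]
grip_width: 0.004
grip_force: 9.4
```

Call:
play_rows(moves=[0,0,-0.2,0,0,0,0,0,-0.6,0,0,0,0,0,-0.8,0,0,0,0,0,-0.8,0,0,0,0,0,-0.8,0,0,0,0,0,-0.5,0,0,0,0,0,0,0,0,0,0,0,0,0,0,0])

```text
t: 7.62
tcp_pos: [0.4275, -0.2231, 0.2382]
tool_rot: [[0.971, -0.241, -0.001], [-0.241, -0.971, 0.001], [-0.001, -0.0, -1.0]]
force: [-0.0, 0.7, -0.0]
grip_width: 0.001
grip_force: 0.0
```

```bash
python3 - <<'E'
from h import *
c=cap('wrist');cv2.imwrite('pics/w3.png',c['pixels'][:,:,::-1])
E
```

```text
(no output)
```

View pics/w3.png

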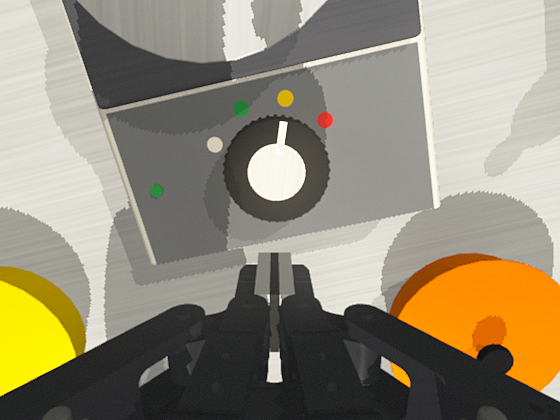

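The line (283, 122) now points at the yellow dot (285, 98), one click up from green. The hand is 100 mm clear of the dial and nothing else has moved.

```bash
python3 -c "
from workcell import manip
print(manip.hand_in())"
```

```text
the job is handed in; nothing more can be done
None
```

I turned the dial on the pan's warmer up one click, from low to medium, with one shut fingertip on its top; the last wrist picture shows its line at the yellow dot, the hand is clear, and the job is handed in.

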